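Square up and finish a stack of small-parts cases

TASK

The rust-brown parts case sits crooked on top of the grey case that is screwed to the bench. First straighten it so that its skirt drops fully down over the grey one, then stack the blue case on top the same way, cut corners above cut corners, fully seated. Set the cases down rather than dropping them, and leave everything else on the bench where it is.

Things in the scene. Friction and masses are not known exactly. Their poses are not given: they have to be found in the camera images.
- base_case: Grey closed parts case, screwed to the bench by 3 mm high ears at its short ends. 104 (x) x 63 (y) mm: upright-sided body 32 high, on it an 8 mm high flat plateau 92 x 51, inset 6 all round, rim rounded 3. The two +x corners are cut at 45 degrees (15.5 mm a side, plateau 12), the -x ones square. White label on top towards the square end. Origin: underside centre; x along the length to the cut corners, z up.
- rust_case: Loose rust-brown case, shaped as the grey one, 0.12-0.22 kg. Its underside (as the blue one's) is a recess 10 mm deep, corners cut alike, in a 3.5 mm skirt. Seated over a plateau (2.5 mm play each side) it stands 32 mm above the lower case's underside. Starts crooked on the grey plateau, 40 mm up, turned 16 to 24 degrees anticlockwise from above, up to 3 mm off. Origin: underside centre; x along the length to the cut corners, z up.
- blue_case: Loose blue case, same shape and mass as the rust-brown one, upright on the bench at any yaw. Graspable across its 63 mm width. It seats on the case below only with cut corners over cut corners; the other way round it stays up and tilted. Origin: underside centre; x along the length to the cut corners, z up.
- carton: Bystander: brown cardboard carton, 100 x 85 x 55 mm. Origin: underside centre.
- white_carton: Bystander: white carton with a green band, 60 x 95 x 45 mm. Origin: underside centre.
- tape: Bystander: yellow roll, outside diameter 96 mm, 50 mm tall, standing flat. Origin: underside centre.
- jar: Bystander: pale jar with a steel cap, diameter 64 mm, 85 mm tall. Origin: underside centre.
- screwdriver: Bystander: screwdriver lying flat. Origin: on its axis.
- fitting: Bystander: brass pipe fitting lying flat, about 54 mm long, 40 mm across. Origin: underside centre.
Mind the look-alikes: they are no part of the job. Of the things shaped like the blue_case, the blue one is meant. Leave any orange look-alike of the base_case alone.

How it is judged:
By the outcome, as a careful person would: the job done as asked, in the order asked, and still so for the second after the job is handed in, with the robot touching nothing.
It also fails if it takes over 48 s, if anything falls off the work surface, if the arm or the gripper's body presses on something with over 40 N, if the wrist force passes 120 N, or if a joint passes its speed limit or range.

ROBOT

A 6-joint arm with a two-finger parallel gripper is mounted at the origin on the work surface. World frame = base frame: x ahead of the robot, y to its left, z up, the work surface at z = 0. Lengths are in m, angles in rad, forces in N, time in s.
With the tool pointing down it reaches from about 0.4 to 0.925 m from the base axis. Payload 3.4 kg.
Tool frame: the origin (TCP) lies at the very end of the fingers, on their centre line; the grasp point (between the pads) lies 19 mm behind it; z points along the fingers, y is the line along which they close (so a half turn about z gives the same grasp; the last joint's range is limited). The gripper opens to 85 mm and grips with 20 to 120 N. Pads are 22 mm wide; open, the fingers measure 114 mm over their backs; the gripper's body (76 mm by 85 mm) begins 54 mm behind the grasp point. The pads swing forward as they close: fully open they stand 13 mm farther back than shut.
Start: joints at [-1.232, 0.307, 1.506, -0, 1.328, -0.073], TCP at [0.231, -0.527, 0.231] pointing down, gripper open.
Joint ranges: [-3.12, 3.12], [-1.05, 2.28], [0.14, 2.33], [-1.42, 4.57], [0.1, 2.73], [-2.68, 2.68]. Speed limits (rad/s): [2.57, 2.57, 3.14, 3.14, 3.14, 3.14].

INTERFACE

Orientations are given as a rotation vector (axis times angle).
In Python, from plant import r gives the robot as it stands. Calls block until the motion is done:
- r.move_to(position, orientation): joint-space move of the TCP to a pose.
- r.move_straight(position, velocity=0.15, ori=None): straight line of the TCP; ori=None keeps the orientation; velocity is the mean speed in m/s.
- r.set_joints(angles): joint-space move.
- r.open_gripper() and r.gripper_close(grip_force=None): open the fingers fully, or close them until they stop; grip_force is the grip in N (None keeps the last).
- r.wait(seconds).
- r.inverse_kinematics(position, orientation): joint angles nearest the present ones, or None.
- r.get_obs(): the state.
- r.capture(name): name is "side" or "top" or "wrist"; returns (picture, depth): 400x640x3 uint8, red, green, blue; 400x640 float32, m along the optical axis (not along the pixel's ray), 0 where there is no reading.
- r.camera_model(name): a dict with "intrinsics" (3x3 intrinsics, pixels), "rvec" (rotation vector, rad) and "tvec" (3), from world to camera coordinates, as OpenCV has them. Camera axes: x right, y down, z forward; pixel columns grow to the right and rows downward; lengths in m; the calibration is good to about 2 mm. A picture is of the moment at which its call begins: read the wrist's pose just before it. camera_model takes no time and is no camera call; for the wrist camera it gives the pose at the moment of the call.
A pose or a line that the arm cannot do raises r.MotionError and nothing moves.
- r.hand_in(): hands the job in; it is judged then, once.
Trained networks look in the newest picture that a camera, given by its name, has taken for a name from the list of things; names that differ only in an ending like _2 or _b are one class to them, and where a whole thing is asked for, a point or a joint stands for the part that bears it (a point fixed in the world has none). Each returns a list of dicts, best first, with "score" (0 to 1); they miss things now and then, are a little off and sometimes report something else, mostly with a low value. They report only what shows in the picture. A call takes as long as a camera call. They do not tell look-alikes from the thing itself.
- r.trace(camera, target): "pixels" (400x640 bool, what is visible of it).
- r.spot_point(camera, target): "centre" ([x, y, z] in m, in world coordinates, good to about 4 mm: a listed point, or the origin of a listed thing).
The state is a dict: "time": time; "joint_positions": joint angles; "joint_vel": joint speeds; "joint_efforts": joint torques, N m; "eef_pos": TCP position; "tool_rot": TCP orientation; "contact_force": force on the tool from outside, world axes, zero at the start; "torque": the same for the moment, N m; "width": opening from 0.0 (shut) to 1.0 (fully open); "finger_force": force on a finger pad.
Only numpy, scipy, OpenCV 4.12 (cv2) and the standard library are available. Lean on these libraries where they do the work, as an engineer would, in place of code of your own. Each camera call takes 0.05 s, during which the arm holds its last target. There are 200 camera calls.

## Working session

There is one attempt and no reset: what is moved stays moved. The work goes in short steps, each a Python script; the robot and the scene stay as the last script left them, time stands still between calls to the robot, and variables do not carry over. Pictures are saved under pics/ and viewed, at most 10 in all, crops included, and the job is handed in when it is done.

```bash
ls; mkdir -p pics; python3 - <<'E'
from plant import r
import cv2,numpy as np
a,d=r.capture("top"); b,e=r.capture("side")
np.savez("s0.npz",a=a,d=d,b=b,e=e)
cv2.imwrite("pics/a.png",np.vstack([a,b])[:,:,::-1][::1])
im=np.vstack([a,b])[:,:,::-1]; cv2.imwrite("pics/a.png",cv2.resize(im,(480,600)))
cv2.imwrite("pics/top.png",a[:,:,::-1])
for c in("top","side"):
  print(r.camera_model(c))
  for n in("base_case","rust_case","blue_case"): print(c,n,[(np.round(x["centre"],3).tolist(),round(x["score"],2)) for x in r.spot_point(c,n)])
o=r.get_obs(); print(o["time"],o["tool_rot"],o["contact_force"])
E
```

```text
pics
{'intrinsics': array([[507.58357247,   0.        , 323.31085181],
       [  0.        , 507.58357247, 201.64546582],
       [  0.        ,   0.        ,   1.        ]]), 'rvec': array([ 2.12520591, -2.14150422,  0.18567294]), 'tvec': array([0.01413134, 0.5547187 , 1.35127923])}
top base_case [([0.394, -0.277, -0.0], 0.83), ([0.541, -0.178, -0.001], 0.6)]
top rust_case [([0.544, -0.175, 0.039], 0.8), ([0.757, -0.006, -0.005], 0.33)]
top blue_case [([0.311, 0.258, -0.001], 0.81), ([0.417, 0.066, 0.001], 0.71), ([0.46, 0.229, 0.004], 0.61)]
{'intrinsics': array([[414.16419801,   0.        , 318.19228339],
       [  0.        , 414.16419801, 194.36324911],
       [  0.        ,   0.        ,   1.        ]]), 'rvec': array([ 0.78533085, -2.56809039,  1.15399486]), 'tvec': array([0.46065065, 0.26943111, 1.21031808])}
side base_case [([0.393, -0.272, -0.007], 0.7)]
side rust_case [([0.545, -0.176, 0.04], 0.79), ([0.754, -0.007, -0.001], 0.18)]
side blue_case [([0.421, 0.07, 0.003], 0.72), ([0.31, 0.251, -0.005], 0.62), ([0.463, 0.228, -0.003], 0.6)]
0.4 [-3.07463585e+00 -6.43782872e-01  7.72393291e-06] [-0.60448127  0.07559432  0.02016718]
```

View pics/top.png

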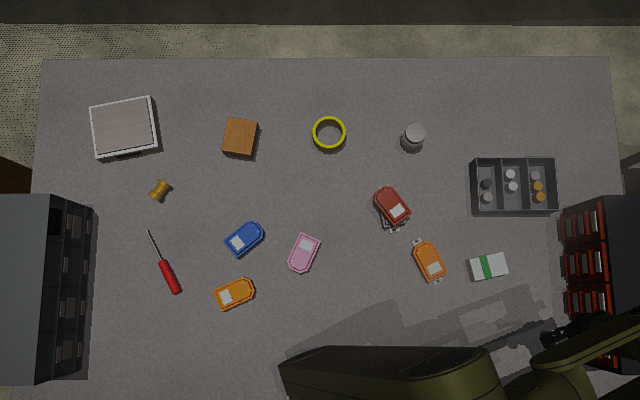

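View pics/a.png

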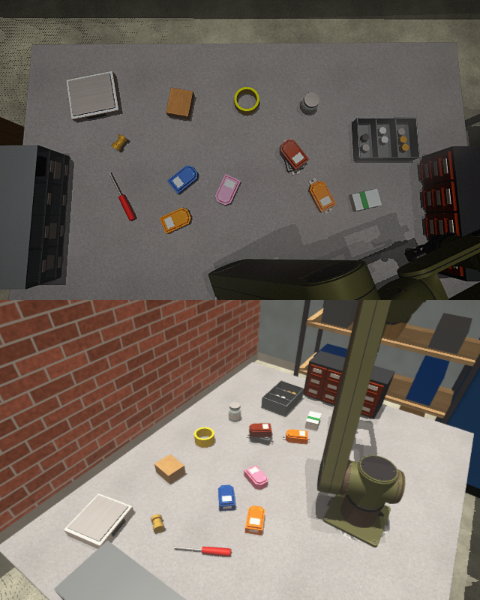

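```bash
cat > h.py <<'E'
from plant import r
import numpy as np, cv2
from scipy.optimize import least_squares
from scipy.spatial.transform import Rotation as Ro
C=15.5
P=np.array([[-52,-31.5],[52-C,-31.5],[52,-31.5+C],[52,31.5-C],[52-C,31.5],[-52,31.5]])/1e3
def cloud(d,m):
    R=Ro.from_rotvec(m["rvec"]).as_matrix(); v,u=np.nonzero(d>0); z=d[v,u].astype(float)
    p=np.c_[u,v,np.ones(len(u))]@np.linalg.inv(m["intrinsics"]).T*z[:,None]
    return (p-m["tvec"])@R
def sd(q):  # signed distance to the convex outline, + outside
    poly=P.astype(np.float32).reshape(-1,1,2)
    return np.array([-cv2.pointPolygonTest(poly,(float(a),float(b)),True) for a,b in q])
def fit(pts,c,z0,z1,rad=.075):
    """outline fit -> x,y,yaw,rms(mm), other-way rms, n, top z"""
    k=(np.hypot(*(pts[:,:2]-np.array(c)[:2]).T)<rad)&(pts[:,2]>z0)&(pts[:,2]<z1)
    q=pts[k]; h=cv2.convexHull((q[:,:2]).astype(np.float32))[:,0].astype(float)
    h2=np.vstack([np.linspace(a,b,max(2,int(np.hypot(*(b-a))/.003))) for a,b in zip(h,np.roll(h,-1,0))])
    (cx,cy),(w,l),an=cv2.minAreaRect(h.astype(np.float32)); an=np.radians(an)+(0 if w>l else np.pi/2)
    out=[]
    for s in(0,np.pi):
        f=lambda x:sd((h2-x[:2])@np.array([[np.cos(x[2]),-np.sin(x[2])],[np.sin(x[2]),np.cos(x[2])]]))
        o=least_squares(f,[cx,cy,an+s],loss="soft_l1",f_scale=.001,diff_step=1e-4,x_scale=[.01,.01,.1])
        out.append((np.sqrt(np.mean(f(o.x)**2))*1e3,o.x))
    out.sort(key=lambda t:t[0]); x=out[0][1]; x[2]=(x[2]+np.pi)%(2*np.pi)-np.pi
    return np.r_[x,out[0][0],out[1][0],len(q),np.percentile(q[:,2],90)]
def down(a): return (Ro.from_euler("z",a)*Ro.from_euler("x",np.pi)).as_rotvec()
def tyaw():
    x=Ro.from_rotvec(r.get_obs()["tool_rot"]).as_matrix()[:,0]; return np.arctan2(x[1],x[0])
def near(a,ref): # a modulo pi nearest ref
    return a+np.pi*np.round((ref-a)/np.pi)
def look(n):
    m=r.camera_model(n); a,d=r.capture(n); return a,cloud(d,m)
def st(t=""):
    o=r.get_obs(); print(t,"t%.1f"%o["time"],"p",np.round(o["eef_pos"],4),"F",np.round(o["contact_force"],1),"w%.3f"%o["width"],"ff%.0f"%o["finger_force"],"yaw%.3f"%tyaw(),"j6 %.2f"%o["joint_positions"][5])
np.set_printoptions(suppress=True,precision=4)
E
python3 - <<'E'
from h import *
s=np.load("s0.npz"); 
for cam,k in(("top","d"),("side","e")):
  p=cloud(s[k],r.camera_model(cam))
  print(cam,"rust",fit(p,(.544,-.176),.05,.1),"blue",fit(p,(.461,.229),.012,.06))
m=r.camera_model("wrist");R=Ro.from_rotvec(m["rvec"]).as_matrix();T=Ro.from_rotvec(r.get_obs()["tool_rot"]).as_matrix()
print("cam in tool",T.T@(-R.T@m["tvec"]-r.get_obs()["eef_pos"]),"axis",T.T@R[2],m["intrinsics"][0,0])
p=cloud(s["d"],r.camera_model("top"));x=fit(p,(.544,-.176),.05,.1)
for a in (x[2],x[2]+np.pi):
  for z in(.3,.05): print(a,r.inverse_kinematics([x[0],x[1],z],down(a)))
b=fit(p,(.461,.229),.012,.06)
for a in (b[2],b[2]+np.pi): print(a,r.inverse_kinematics([b[0],b[1],.2],down(a)))
E
```

```text
top rust [  0.5438  -0.1732   0.6373   0.6632   3.1206 907.       0.0829] blue [  0.4603   0.2273  -0.8889   0.493    3.2136 873.       0.0426]
side rust [  0.5421  -0.1701   0.6721   1.499    3.4206 458.       0.082 ] blue [  0.4605   0.2289  -0.8934   0.7495   2.6917 652.       0.0427]
cam in tool [ 0.0802 -0.0003 -0.1432] axis [-0.3092  0.0006  0.951 ] 353.65468769116717
0.6372712025535319 [-0.3823  0.2566  1.4045  0.      1.4805  0.5512]
0.6372712025535319 [-0.3823  0.4925  1.7344  0.      0.9147  0.5512]
3.778863856143325 [-0.3823  0.2566  1.4045  0.      1.4805 -2.5904]
3.778863856143325 [-0.3823  0.4925  1.7344  0.      0.9147 -2.5904]
-0.8889262245409402 None
2.252666429048853 [ 0.3764  0.2489  1.6779 -0.      1.2147 -0.3054]
```

```bash
python3 - <<'E'
from h import *
r.move_to([.544,-.173,.20],down(.637)); r.wait(.2)
a,p=look("wrist"); cv2.imwrite("pics/w1.png",a[:,:,::-1]); np.savez("w1.npz",a=a,p=p)
x=fit(p,(.544,-.173),.05,.1); print(x); np.save("rust.npy",x); st()
k=(np.hypot(*(p[:,:2]-x[:2]).T)<.1)&(p[:,2]>-.02)&(p[:,2]<.1)
print(np.histogram(p[k,2],bins=24))
E
```

```text
[   0.5455   -0.1727    0.6334    0.1073    3.3323 9704.        0.0814]
 t2.4 p [ 0.5438 -0.1739  0.2001] F [ 0.6 -0.2 -0.8] w1.003 ff0 yaw0.636 j6 0.55
(array([16213,  5060,   100,     5,     6,     6,     5,     4,     5,
         388,    59,    56,    44,     9,    17,    38,     4,    45,
           5,    51,  1653,   794,  1766,  5337]), array([-0.0023,  0.0012,  0.0048,  0.0084,  0.012 ,  0.0156,  0.0192,
        0.0228,  0.0264,  0.0299,  0.0335,  0.0371,  0.0407,  0.0443,
        0.0479,  0.0515,  0.055 ,  0.0586,  0.0622,  0.0658,  0.0694,
        0.073 ,  0.0766,  0.0801,  0.0837]))
```

View pics/w1.png

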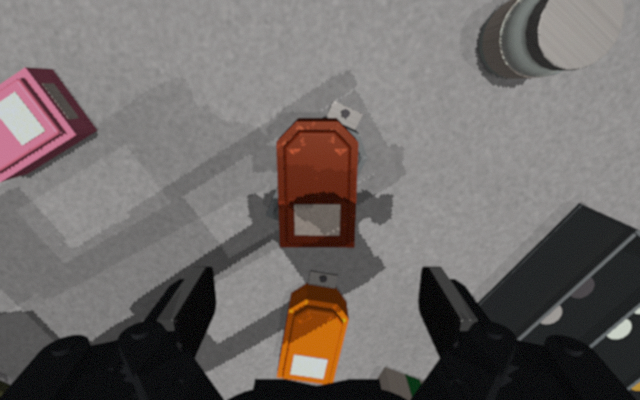

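```bash
python3 - <<'E'
from h import *
x=np.load("rust.npy"); a=x[2]
r.move_to([x[0],x[1],.10],down(a)); r.move_straight([x[0],x[1],.036],.12); st("down")
r.gripper_close(40); st("grip")
r.move_straight([x[0],x[1],.19],.15); st("lift")
ty=np.array([np.sin(a),-np.cos(a)])
q=x[:2]-.14*ty; r.move_straight([q[0],q[1],.19],.2); r.wait(.2); st("aside")
A,p=look("wrist"); cv2.imwrite("pics/w2.png",A[:,:,::-1]); np.savez("w2.npz",A=A,p=p)
B,t=look("top")
for n,c in(("w",p),("t",t)): print(n,fit(c,(.545,-.174),.012,.06))
E
```

```text
down t3.5 p [ 0.5466 -0.1731  0.0371] F [-0.4 -0.5  0.9] w1.000 ff0 yaw0.633 j6 0.56
grip t3.9 p [ 0.5466 -0.1731  0.0373] F [-0.4  0.7  6.7] w0.735 ff43 yaw0.633 j6 0.56
lift t5.0 p [ 0.5447 -0.1723  0.1889] F [-0.7  0.3 -1.4] w0.731 ff44 yaw0.633 j6 0.56
aside t6.1 p [ 0.4637 -0.0608  0.19  ] F [ 0.7  0.1 -1.8] w0.731 ff44 yaw0.632 j6 0.72
w [   0.5432   -0.1757    0.2145    0.4765    3.5057 8857.        0.0415]
t [ 0.5375 -0.1769 -3.0082  5.3886  5.8693 62.      0.0408]
```

View pics/w2.png

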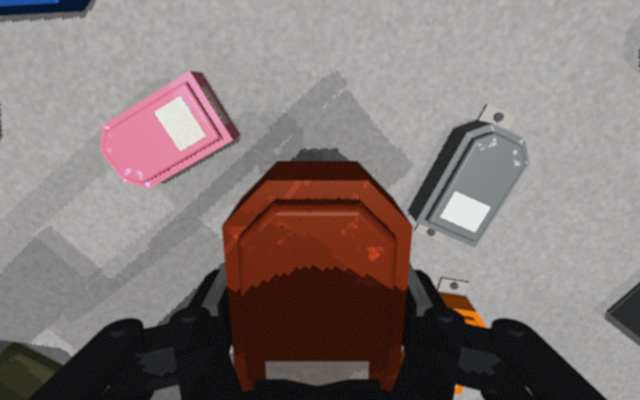

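```bash
python3 - <<'E'
from h import *
p=np.load("w2.npz")["p"]; p1=np.load("w1.npz")["p"]
for z0,z1 in((.008,.06),(.02,.06),(.028,.06),(.03,.036)): print(z0,fit(p,(.5435,-.1755),z0,z1))
c=fit(p,(.5435,-.1755),.028,.06); R=np.array([[np.cos(c[2]),-np.sin(c[2])],[np.sin(c[2]),np.cos(c[2])]])
for n,q in(("w2",p),("w1",p1)):
  k=(np.hypot(*(q[:,:2]-c[:2]).T)<.075)&(q[:,2]>.028)&(q[:,2]<.036); l=(q[k,:2]-c[:2])@R*1e3
  print(n,k.sum(),"x",np.percentile(l[:,0],[0,.5,2,98,99.5,100]),"y",np.percentile(l[:,1],[0,.5,2,98,99.5,100]))
  k=(np.hypot(*(q[:,:2]-c[:2]).T)<.075)&(q[:,2]>.0385)&(q[:,2]<.046); l=(q[k,:2]-c[:2])@R*1e3
  print("  plateau",k.sum(),"x",np.percentile(l[:,0],[0.5,2,98,99.5]),"y",np.percentile(l[:,1],[.5,2,98,99.5]))
E
```

```text
0.008 [   0.5432   -0.1757    0.2143    0.4784    3.4412 9051.        0.0415]
0.02 [   0.5432   -0.1757    0.2144    0.472     3.3307 8469.        0.0415]
0.028 [   0.5432   -0.1758    0.2135    0.4478    3.2777 8045.        0.0416]
0.03 [   0.5432   -0.1758    0.2137    0.4443    3.241  1997.        0.034 ]
w2 2098 x [-52.344  -51.8242 -51.3967  51.2072  51.767   52.0458] y [-32.2497 -31.7134 -31.2348  31.6999  31.9743  32.1822]
  plateau 5767 x [-45.0113 -43.3043  43.0202  45.0184] y [-24.3853 -23.1144  24.7519  25.4949]
w1 448 x [-52.1469 -51.8539 -51.3165  51.9336  52.1366  52.1781] y [-31.4114 -31.2822 -31.1072  31.1817  31.4009  31.4184]
  plateau 97 x [-45.199  -44.79    55.9949  56.5475] y [-24.9756 -24.7489  44.9282  45.6709]
```

```bash
cat >> h.py <<'E'
def goto(xy,z,yaw,v=.1,fine=True):
    cmd=np.r_[xy,z].astype(float); tgt=cmd.copy()
    r.move_straight(cmd,v,down(yaw))
    if fine:
        for _ in range(2):
            r.wait(.15); e=tgt-r.get_obs()["eef_pos"]; cmd=cmd+e; r.move_straight(cmd,.03,down(yaw))
        r.wait(.15)
    return cmd
def lower(cmd,yaw,z_end,fmax=12,step=.0015):
    """step down till the true z is reached or the upward force passes fmax"""
    f0=r.get_obs()["contact_force"].copy(); c=cmd.copy()
    while True:
        o=r.get_obs(); f=o["contact_force"]-f0
        if o["eef_pos"][2]<=z_end+.0003 or f[2]>fmax: break
        if c[2]<z_end-.006: break
        c[2]-=step; r.move_straight(c,.03,down(yaw))
    st("lowered dF %s"%np.round(f,1)); return c
E
python3 - <<'E'
from h import *
g=np.array([.5432,-.1757]); yaw=.2137; np.save("grey.npy",np.r_[g,yaw])
t=g+.0006*np.array([np.cos(yaw),np.sin(yaw)])
r.move_to([t[0],t[1],.10],down(yaw)); 
c=goto(t,.046,yaw); st("above")
c=lower(c,yaw,.0292)
E
```

```text
above t8.6 p [ 0.5438 -0.1755  0.0459] F [-0.2 -0.2 -1.3] w0.731 ff44 yaw0.214 j6 0.97
lowered dF [-2.6  0.6 11.4] t11.6 p [ 0.544  -0.1756  0.0293] F [-2.8  0.4 10.1] w0.731 ff45 yaw0.214 j6 0.97
```

```bash
python3 - <<'E'
from h import *
r.open_gripper(); st("open")
g=np.load("grey.npy"); yaw=g[2]
r.move_straight([g[0],g[1],.20],.15); r.wait(.15)
a,p=look("wrist"); x=fit(p,g,.045,.1); print(x,x[2]-yaw); np.save("rust2.npy",x); 
k=(np.hypot(*(p[:,:2]-x[:2]).T)<.02)&(p[:,2]>.06); q=p[k]; A=np.c_[q[:,:2]-x[:2],np.ones(len(q))]; print("plane",np.linalg.lstsq(A,q[:,2],rcond=None)[0])
by=2.2527
r.move_to([.4603,.228,.20],down(by)); r.wait(.2); a,p=look("wrist"); cv2.imwrite("pics/w3.png",a[:,:,::-1])
b=fit(p,(.4603,.228),.012,.06); print("blue",b); np.save("blue.npy",b); st()
E
```

```text
open t11.9 p [ 0.5437 -0.1755  0.0277] F [ 0.1 -0.  -0.3] w0.999 ff0 yaw0.214 j6 0.97
[   0.5434   -0.1753    0.2128    0.1619    3.1339 9260.        0.0734] -0.0009436240099638393
plane [7.2099 1.6299 0.1446]
blue [   0.4619    0.228    -0.8923    0.1937    3.1741 7682.        0.0416]
 t15.2 p [0.4608 0.2273 0.1999] F [-0.6 -0.9  0.3] w0.999 ff0 yaw2.251 j6 -0.30
```

View pics/w3.png

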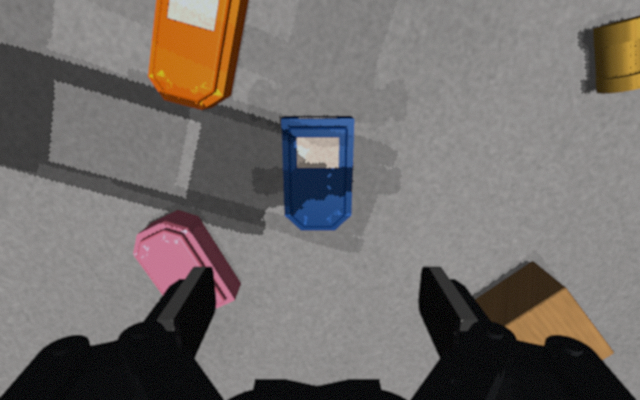

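```bash
python3 - <<'E'
from h import *
b=np.load("blue.npy"); a=near(b[2],2.25); g=np.load("rust2.npy"); yaw=near(g[2],3.35)
r.move_to([b[0],b[1],.08],down(a)); r.move_straight([b[0],b[1],.02],.12)
c=goto(b[:2],.003,a,.06); st("down")
r.gripper_close(50); st("grip"); o=r.get_obs(); e=o["eef_pos"]
off=(b[:2]-e[:2])@np.array([np.cos(a),np.sin(a)]); np.save("grip.npy",[e[2],off]); print("off",off)
r.move_straight([b[0],b[1],.18],.12); st("lift")
t=g[:2]-off*np.array([np.cos(yaw),np.sin(yaw)]); print(t,yaw)
r.move_to([t[0],t[1],.16],down(yaw)); st("over")
A,p=look("wrist"); cv2.imwrite("pics/w4.png",A[:,:,::-1])
A,p=look("side"); cv2.imwrite("pics/s4.png",cv2.resize(A[120:260,260:480,::-1],None,fx=3,fy=3))
E
```

```text
down t17.8 p [0.4618 0.228  0.0029] F [ 0.5  0.4 -0.6] w1.000 ff0 yaw2.249 j6 -0.30
grip t18.1 p [0.4619 0.228  0.0032] F [-0.  -0.3  2.7] w0.726 ff55 yaw2.249 j6 -0.30
off 2.8381460447687656e-05
lift t19.7 p [0.4613 0.2278 0.1792] F [ 0.  -0.  -0.8] w0.727 ff55 yaw2.249 j6 -0.30
[ 0.5434 -0.1753] 3.3543490295798293
over t21.4 p [ 0.5434 -0.1746  0.1598] F [ 0.9  0.1 -2.9] w0.728 ff55 yaw-2.929 j6 -2.17
```

View pics/s4.png

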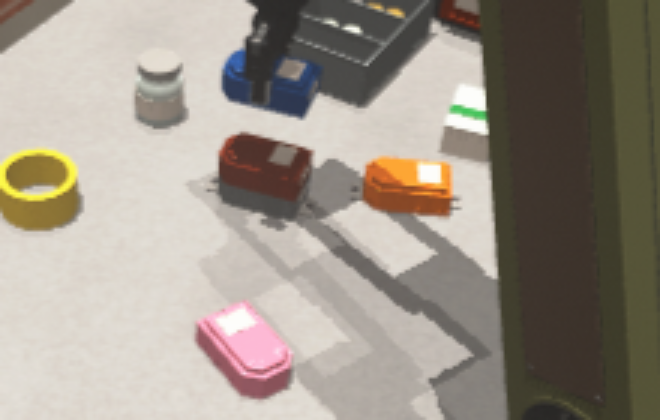

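The side crop shows the rust case seated flush on the grey one at (265,175). The blue case is held level above it at (270,80), with its label and cut ends matching.

```bash
python3 - <<'E'
from h import *
g=np.load("rust2.npy"); yaw=near(g[2],3.35); zg,off=np.load("grip.npy")
t=g[:2]-off*np.array([np.cos(yaw),np.sin(yaw)])
r.move_straight([t[0],t[1],.10],.12,down(yaw))
c=goto(t,zg+.079,yaw,.08); st("above")
c=lower(c,yaw,zg+.064); print("target",zg+.064)
E
```

```text
above t23.4 p [ 0.5434 -0.1753  0.082 ] F [ 0.5 -0.3 -2.1] w0.729 ff55 yaw-2.929 j6 -2.17
lowered dF [1.2 0.8 1.7] t25.9 p [ 0.5436 -0.1754  0.0672] F [ 1.7  0.6 -0.4] w0.729 ff55 yaw-2.929 j6 -2.17
target 0.06715853038480468
```

Seat height is reached almost without resistance; press lightly, release, and check.

```bash
python3 - <<'E'
from h import *
g=np.load("rust2.npy"); yaw=near(g[2],3.35); o=r.get_obs()
c=o["eef_pos"].copy(); c[2]-=.003; c=lower(c,yaw,.0655,6,.001)
r.open_gripper(); st("open"); e=r.get_obs()["eef_pos"]
r.move_straight([e[0],e[1],.23],.12); r.wait(.2)
A,p=look("wrist"); x=fit(p,g,.08,.115); print(x, x[:3]-g[:3])
np.savez("w5.npz",A=A,p=p)
r.move_to([.45,.0,.3],down(yaw)); r.wait(.2)
S,q=look("side"); cv2.imwrite("pics/s5.png",cv2.resize(S[120:260,260:480,::-1],None,fx=3,fy=3)); st()
T,q=look("top"); cv2.imwrite("pics/t5.png",T[:,:,::-1])
R=np.array([[np.cos(g[2]),-np.sin(g[2])],[np.sin(g[2]),np.cos(g[2])]])
l=np.c_[(p[:,:2]-g[:2])@R,p[:,2]]; k=(abs(l[:,0])<.042)&(abs(l[:,1])<.02)&(l[:,2]>.09)&(l[:,2]<.13)
print("plane",np.linalg.lstsq(np.c_[l[k,:2],np.ones(k.sum())],l[k,2],rcond=None)[0],k.sum())
E
```

```text
lowered dF [-8.7  1.6 26.8] t26.2 p [ 0.5437 -0.1754  0.0671] F [-7.   2.1 26.4] w0.726 ff58 yaw-2.929 j6 -2.17
open t26.6 p [ 0.5435 -0.1753  0.0627] F [ 0.8  0.2 -0.3] w0.999 ff0 yaw-2.929 j6 -2.17
[   0.5447   -0.1753    0.2145    0.2276    3.376  9462.        0.1055] [0.0013 0.0001 0.0017]
 t29.5 p [ 0.4505 -0.0009  0.2992] F [-0.3 -0.7  0.3] w0.998 ff0 yaw-2.930 j6 -1.88
plane [-0.0021 -0.0003  0.1049] 5178
```

View pics/s5.png

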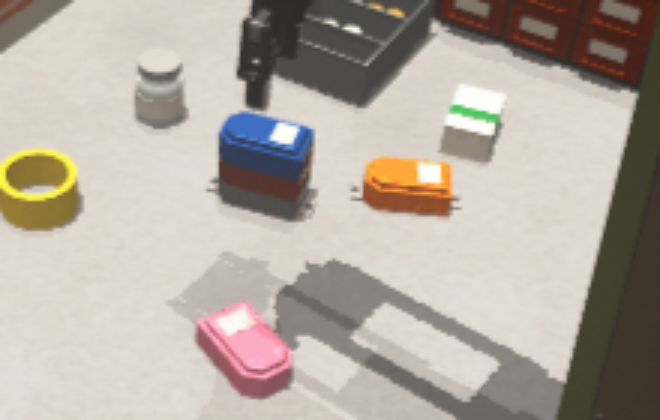

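The stack is straight and level at (265,165), with its top at 0.104 m as expected. The other things in the crop stand where they were.

```bash
python3 -c "
from plant import r
print(r.hand_in())"
```

```text
the job is handed in; nothing more can be done
None
```

The rust-brown case is straightened and fully seated on the grey one, and the blue case is seated on top of it, cut corners over cut corners. I handed the job in at about 30 s and moved nothing else on purpose, but checked only the things near the stack in the last picture.

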